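Raise and lock the pop-up socket tower

ROBOT

A 6-joint arm with a two-finger parallel gripper is mounted at the origin on a cart in front of the work surface, level with it; the furniture and walls round the work are solid. World frame = base frame: x ahead of the robot, y to its left, z up, the work surface at z = 0. Lengths are in mm, angles in rad, forces in N, time in s.
With the tool pointing down it reaches from about 325 to 775 mm from the base axis. Payload 5.5 kg.
Tool frame: the origin (TCP) lies where the fingers leave the gripper's body, on its centre line; the fingertips stand 80 mm ahead of it and the grasp point (between the pads) lies 61 mm ahead of it; z points along the fingers, y is the line along which they close (so a half turn about z gives the same grasp; the last joint's range is limited). The gripper opens to 88 mm and grips with 3 to 60 N. Pads are 20 mm wide; open, the fingers measure 115 mm over their backs; the gripper's body (75 mm by 178 mm) begins 61 mm behind the grasp point.
Start: joints at [-1.401, 0.091, 1.231, -0, 1.82, -0.057], TCP at [134.915, -584.65, 302.631] pointing down, gripper open.
Joint ranges: [-2.87, 2.87], [-0.86, 2.18], [0.17, 2.46], [-1.51, 4.65], [0.06, 2.69], [-2.65, 2.65]. Speed limits (rad/s): [2.57, 2.57, 3.01, 3.14, 3.14, 3.14].

INTERFACE

Orientations are given as a rotation vector (axis times angle).
In Python, from plant import env gives the robot as it stands.
- The arm moves only by the shell command python3 nudge.py 'ROWS'. ROWS is 1 to 12 rows, parted by semicolons, with the numbers parted by spaces; each row has 5 numbers: the finger opening in mm, then dx, dy, dz in units of 25 mm, then a turn about the tool's z in units of 0.05 rad; each row is the pose to reach, as a shift and turn from the pose commanded when the command began, along the tool's axes at that moment; what a row does not reach only later rows make up. A row lasts 1/8 s, in which the tool goes at most 62.5 mm and 0.188 rad, less where a joint would pass 70% of its speed; a pose out of reach is approached as far as the arm can. The fingers move at their own pace and stop on an object; the grip force is fixed at half the most. Time passes only in rows, so rows that do not move let the fingers close. It prints the time, the measured TCP pose, the force, the opening and the grip force at its end. Input that does not fit is refused with a message, and nothing moves.
- env.sense(): the state, without advancing time (a new reading comes with each control period).
- env.snapshot(name): name is "side" or "top" or "wrist"; returns a dict with "pixels" (480x640x3 uint8, red, green, blue), "mtx" (3x3 intrinsics, pixels), "rvec" (rotation vector, rad) and "tvec" (3), from world to camera coordinates, as OpenCV has them. Camera axes: x right, y down, z forward; pixel columns grow to the right and rows downward; lengths in mm; the calibration is good to about 2 mm. A picture is of the moment at which its call begins. There is no depth.
- env.hand_in(): hands the job in; it is judged then, once.
The state is a dict: "t": time; "joints": joint angles; "qvel": joint speeds; "tau": joint torques, N m; "tcp_pos": TCP position; "eef_rot": TCP orientation; "wrist_force": force on the tool from outside, world axes, zero at the start; "wrist_torque": the same for the moment, N m; "width": finger opening in mm; "gripper_force": force on a finger pad.
Only numpy, scipy, OpenCV 4.12 (cv2) and the standard library are available. Lean on these libraries where they do the work, as an engineer would, in place of code of your own. Each camera call takes 0.05 s, during which the arm holds its last target. There are 200 camera calls.

TASK

Bring up the pop-up socket tower that is let into the worktop, so that a plug can be pushed in: turn its grip bar anticlockwise until it stops, draw the tower up to its top stop, turn it back clockwise to its stop and let it settle down into its lock, then let go. The lock stud inside is small and each tower's stops lie a little differently, so feel for them and never force it, and leave the things standing around where they are.

Things in the scene. Friction and masses are not known exactly. Their poses are not given: they have to be found in the camera images.
- tower_base: Fixed aluminium flange of the socket tower: a 112 mm disc, 4.5 mm high, on the worktop. Origin: centre of its underside, on the tower's vertical axis. Its x axis points to a single black pip on the rim (bar locked); a pair of pips (bar free) lies 1.05 rad anticlockwise of it. The pips are a rough guide, 0.12 rad either way.
- grip_bar (a point): Where to take the tower's grip bar: on the tower's axis, 35 mm above the worktop when down. The bar is an upright plate 58 mm long along this point's x axis, 14 mm thick along y; its top is 2.5 mm above this point. It stands on a round cap 82 mm wide whose top is 21.5 mm below this point, so fingertips 19 mm below the point just clear the cap. It turns and rises with the tower.
- column_foot (a point): Centre of the hidden lower end of the tower's column, 182.5 mm below the grip point on the axis. The column is white, 50 mm square, with two sockets one above the other in front and behind. Bar, cap and column are one piece of 0.33 to 0.55 kg. Raising it also meets 1.5 N of drag and a damper of 40 N per m/s; let go unlocked it sinks back slowly.
- stud (a point): Middle of the tower's small lock stud (geom lock_stud), 8 mm thick, under the worktop, 34 mm from the axis on the bar's x side, 177 mm below the grip point. It runs in the slot of a hidden sleeve: free stop, straight way up, ledge, then a seat (geom lock_seat). The sleeve sits up to 0.12 rad and 5 mm off nominal, differently each time. More than 18 N on the stud is forcing it.
- tower_turn (a joint): Turn of the tower about the vertical in rad, growing anticlockwise from above, 0 with the bar along the flange's x axis. It starts locked, at 0.14 to 0.34. Locked stop at 0, free stop at 1.05, both hard and both shifted by the sleeve's offset of up to 0.12 either way. It can rise only within 0.10 of the free stop. Friction about 0.03 Nm; 0.15 Nm on a stop is about 4 N on the stud.
- tower_lift (a joint): Height of the tower in m, 0 when down. Locked down it has 2 to 12 mm of play. All these shift together by the sleeve's offset of up to 5 mm: a rubber top buffer is met at 121.5 mm and yields 1 mm per 5 N; from 120 mm up the stud can be turned back over the ledge; within 0.12 rad of the locked stop it can sink into its seat, 4 mm below the ledge, resting at 116 mm.
- kettle: Bystander: steel jug kettle with a black handle, 155 x 213 x 207 mm, loose. Origin: centre of its underside.
- mug: Bystander: white mug with a pinkish band, 90 x 126 x 106 mm, loose. Origin: centre of its underside.
- tumbler: Bystander: clear glass tumbler, 84 mm wide, 89 mm high, loose. Origin: centre of its underside.

How it is judged:
By the outcome, as a careful person would: the job done as asked, in the order asked, and still so for the second after the job is handed in, with the robot touching nothing.
It also fails if it takes over 70 s, if anything falls off the work surface, if the arm or the gripper's body presses on something with over 40 N, if the wrist force passes 120 N, or if a joint passes its speed limit or range.

## Working session

There is one attempt and no reset: what is moved stays moved. The work goes in short steps, Python scripts to look and compute and a shell command to move; the robot and the scene stay as the last step left them, time stands still between calls to the robot, and variables do not carry over. Pictures are saved under pics/ and viewed, at most 10 in all, crops included, and the job is handed in when it is done.

```bash
ls; mkdir -p pics
python3 - <<'E'
from plant import env
import cv2,numpy as np
a=[]
for n in("side","top"):
    s=env.snapshot(n); cv2.imwrite(f"pics/{n}0.png",s["pixels"][...,::-1]); print(n,s["mtx"],s["rvec"],s["tvec"])
    R=cv2.Rodrigues(np.array(s["rvec"]))[0]; print(-R.T@np.array(s["tvec"]).ravel())
print(env.sense())
E
```

```text
nudge.py
pics
plant.py
side [[595.32698427   0.         329.76614276]
 [  0.         595.32698427 237.95845455]
 [  0.           0.           1.        ]] [ 0.53066699 -2.69858134  1.16952323] [ 531.42698729  179.70910175 1253.84169598]
[192.70941725 934.37644336 988.24730976]
top [[572.75885807   0.         318.55163254]
 [  0.         572.75885807 249.05483481]
 [  0.           0.           1.        ]] [ 1.35094761 -2.31145778  0.83114844] [ 247.01711537  427.89508983 1073.43583724]
[-181.90507634  391.66072536 1099.94935305]
{'t': 0.1, 'joints': array([-1.40071769e+00,  9.17913985e-02,  1.23181179e+00, -2.36824649e-06,
        1.81980733e+00, -5.67056059e-02]), 'qvel': array([ 0.00128948, -0.00058859,  0.00035201,  0.00129869,  0.00131554,
        0.00106749]), 'tau': array([ 2.88825977e-03, -4.47857308e+01, -4.07568526e+01,  7.00956630e-02,
        2.84185389e-02, -1.13372560e-04]), 'tcp_pos': array([ 134.87802722, -584.50101253,  301.58898231]), 'eef_rot': array([-3.11961429e+00, -3.55262696e-01,  1.65285948e-04]), 'wrist_force': array([-0.56722306,  0.42385509,  0.09723419]), 'wrist_torque': array([ 0.00817925, -0.01485638, -0.0004783 ]), 'gripper_force': 0.0, 'width': 87.90813283956116}
```
View pics/top0.png

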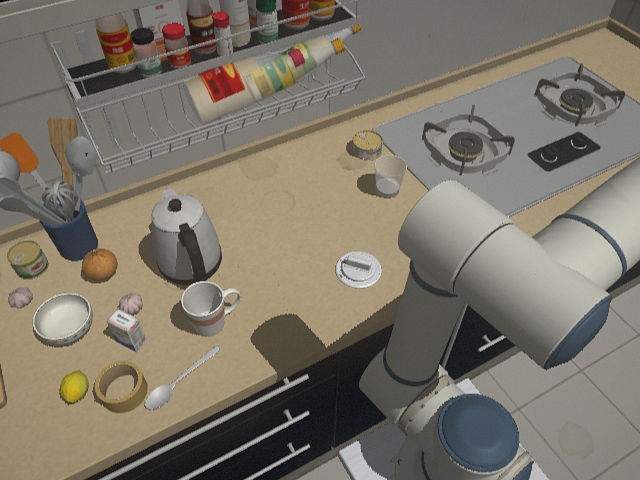

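View pics/side0.png

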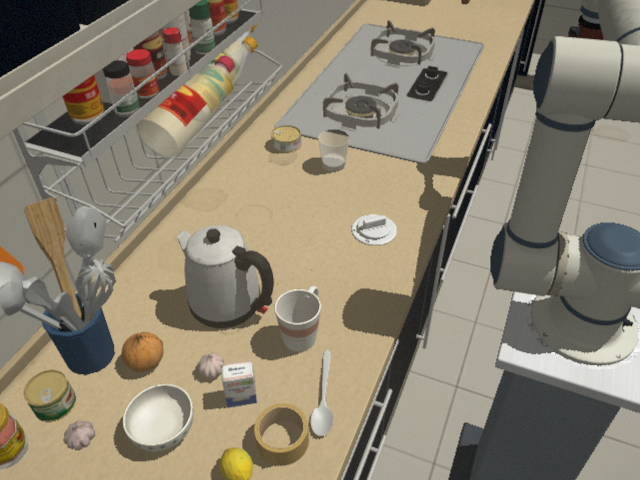

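The tower shows as a white disc with its bar at about (358,269) in top and (374,229) in side. The mug (207,307) and kettle (187,240 in top) are left of it, and the tumbler (390,176) is behind it.

Create h.py:
```python
from plant import env
import cv2,numpy as np
def cam(s):
    R=cv2.Rodrigues(np.array(s["rvec"],float))[0]; return np.array(s["mtx"]),R,np.array(s["tvec"],float).ravel()
def ray(s,uv):
    K,R,t=cam(s); d=R.T@np.linalg.inv(K)@np.array([*uv,1.]); return -R.T@t,d/np.linalg.norm(d)
def plane(s,uv,z):
    c,d=ray(s,uv); return c+d*(z-c[2])/d[2]
def two(s1,p1,s2,p2):
    (a,d),(b,e)=ray(s1,p1),ray(s2,p2)
    A=np.c_[d,-e]; x=np.linalg.lstsq(A,b-a,rcond=None)[0]; P,Q=a+x[0]*d,b+x[1]*e
    return (P+Q)/2,np.linalg.norm(P-Q)
```

Run:
```python
from h import *
out=[]
for n,(u,v) in dict(side=(374,229),top=(358,269)).items():
    s=env.snapshot(n); print(n,[plane(s,(u,v),z).round(1) for z in(0,35)])
    p=s["pixels"][v-30:v+30,u-30:u+30,::-1]
    out.append(cv2.resize(p,(400,400),interpolation=cv2.INTER_NEAREST))
cv2.imwrite("pics/crop1.png",np.hstack(out))
```

```text
side [array([ 502.5, -113.1,    0. ]), array([491.5, -76. ,  35. ])]
top [array([ 502. , -109.6,    0. ]), array([480.3, -93.6,  35. ])]
```

View pics/crop1.png

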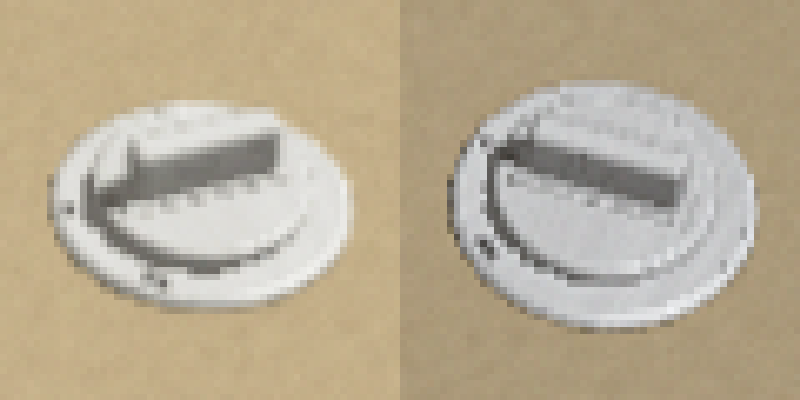

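Single pip (bar locked): side px (354.3,230.5), top (340.6,260.4). Double pips (bar free): side (367.2,241.3), top (341.2,276).

```bash
cat >> h.py <<'E'
def tool():
    st=env.sense(); return np.array(st["tcp_pos"]),cv2.Rodrigues(np.array(st["eef_rot"]))[0]
def ang(v): return np.arctan2(v[1],v[0])
E
python3 - <<'E'
from h import *
S=env.snapshot("side");T=env.snapshot("top")
c=(plane(S,(374,229.75),4.5)+plane(T,(358,269),4.5))/2
print("c",c)
for n,a,b in(("one",(354.3,230.5),(340.6,260.4)),("two",(367.2,241.3),(341.2,276))):
    P,e=two(S,a,T,b); print(n,P.round(1),e.round(1),ang(P-c))
p,R=tool(); print(R.round(3)); print("shift tool to z=300 above", (R.T@(np.array([c[0]-60,c[1],300])-p)).round(1), (R.T@(np.array([c[0],c[1],300])-p)).round(1))
E
```

```text
c [ 499.70593324 -106.64039011    4.5       ]
one [543.7 -85.3   3.5] 1.2 0.451767388975968
two [502.2 -62.2   2.8] 0.2 1.5152386195163396
[[ 0.974  0.225 -0.   ]
 [ 0.225 -0.974  0.001]
 [ 0.    -0.001 -1.   ]]
shift tool to z=300 above [ 404.5 -397.2    2.5] [ 462.9 -383.7    2.5]
```

Careful with the scale: shifts go in units of 25 mm and turns go in units of 0.05 rad. That gives: 463 mm is 18.52, 415 mm is 16.6, -0.47 rad is -9.4.

```bash
python3 nudge.py '88 1.8 -1.52 0 -1;88 3.6 -3.04 0 -2;88 5.4 -4.6 0 -3;88 7.2 -6.12 0 -4;88 9.2 -7.6 0 -5;88 11 -9.2 0 -6;88 12.8 -10.72 0 -7;88 14.8 -12.24 0 -8;88 16.6 -13.8 0 -9.4;88 18.52 -15.36 0 -9.4;88 18.52 -15.36 0 -9.4;88 18.52 -15.36 0 -9.4'
python3 - <<'E'
from h import *
s=env.snapshot("wrist"); cv2.imwrite("pics/w1.png",s["pixels"][...,::-1])
print(ray(s,(320,240)),env.sense()["tcp_pos"],env.sense()["wrist_force"],env.sense()["joints"])
K,R,t=cam(s); P=K@(R@np.array([500,-107,35])+t); print(P/P[2])
E
```

```text
t: 1.8
tcp_pos: [499.5, -106.5, 302.5]
eef_rot: [2.952, 1.073, -0.001]
wrist_force: [-0.5, -0.6, 0.2]
width: 87.9
gripper_force: 0.0
(array([561.02678564, -56.87491488, 383.30554411]), array([-0.20455005, -0.18409578, -0.96138859])) [ 499.27876679 -107.13372419  302.6617557 ] [ 0.18596721  0.12148729 -0.38459461] [-2.77733144e-01 -1.49196462e-01  1.46635140e+00 -5.28777280e-04
  1.82459276e+00  5.96971650e-01]
[315.84632465 220.52775842   1.        ]
```

View pics/w1.png

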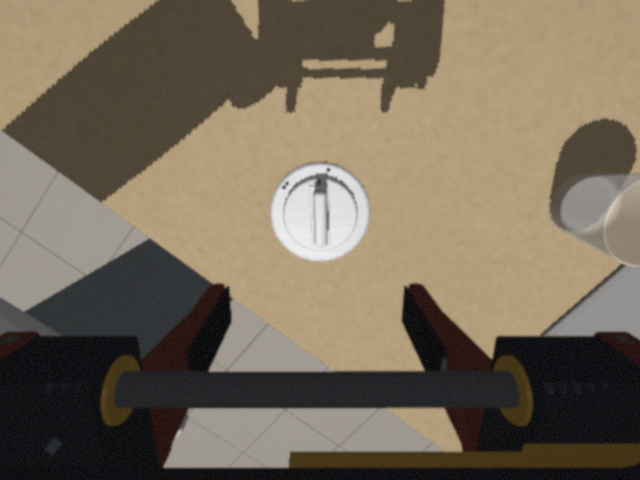

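The disc is centred at about (320,211), with the bar roughly vertical between (320,180) and (320,246). The single pip is at (328,169) and the pair is at (286,185). I'll zoom in and fit.

Run:
```python
from h import *
s=env.snapshot("wrist"); im=s["pixels"]; hsv=cv2.cvtColor(im,cv2.COLOR_RGB2HSV)
m=((hsv[...,1]<40)&(hsv[...,2]>140)).astype(np.uint8); m[:150]=0;m[270:]=0;m[:,:260]=0;m[:,380:]=0
cn=max(cv2.findContours(m,cv2.RETR_EXTERNAL,cv2.CHAIN_APPROX_NONE)[0],key=cv2.contourArea)
e=cv2.fitEllipse(cv2.convexHull(cn)); print(e, plane(s,e[0],4.5))
p=im[155:270,265:375,::-1]; cv2.imwrite("pics/crop2.png",cv2.resize(p,None,fx=5,fy=5,interpolation=cv2.INTER_CUBIC))
```

```text
((319.1876525878906, 210.91998291015625), (98.92514038085938, 100.22550201416016), 85.1442642211914) [ 505.15639291 -107.93546273    4.5       ]
```

View pics/crop2.png

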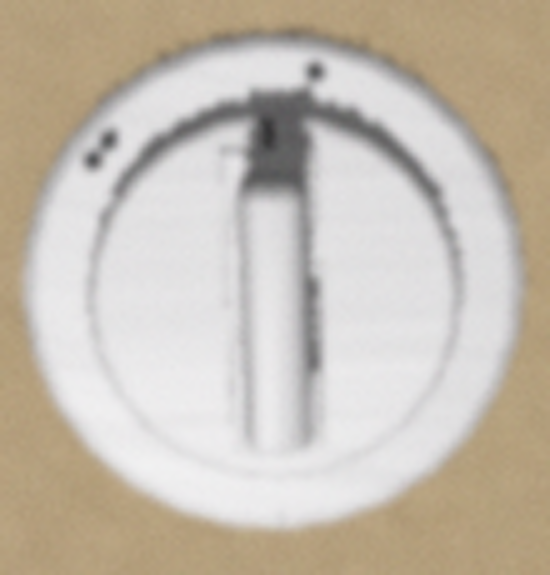

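Run:
```python
from h import *
s=env.snapshot("wrist");S=env.snapshot("side");T=env.snapshot("top")
a=(319.5,193);b=(320.6,244.4);mid=(320.05,219)
A,B=plane(s,a,37.5),plane(s,b,37.5); print(A,B,np.linalg.norm(A-B),(A+B)/2,ang(A-B))
print(two(S,(374.8,220),T,(359.7,260.8)),two(s,mid,S,(374.8,220)),two(s,mid,T,(359.7,260.8)))
c=plane(s,(319.2,210.9),4.5)
for q in((315,72),(102,150)):
    P=plane(s,(q[0]/5+265,q[1]/5+155),4.5); print(P,ang(P-c))
for n,u,v in(("mug base",207,331),("kettle base",187,277),("tumbler",390,193)): print(n,plane(T,(u,v),0))
p,R=tool(); print(ang(R[:,0]))
for q in (p+0,(A+B)/2): 0
t=np.array([502.5,-107.5,96]); print(R.T@(t-p))
```

```text
[523.95123235 -92.59314572  37.5       ] [ 483.93573135 -127.62252055   37.5       ] 53.18173955179003 [ 503.94348185 -110.10783313   37.5       ] 0.7190537481267909
(array([ 501.72709288, -112.04198239,   30.77448495]), np.float64(0.06614579596588231)) (array([ 502.31870967, -111.31024644,   30.90112005]), np.float64(1.6524013992292892)) (array([ 502.58394442, -111.78655092,   29.77033704]), np.float64(1.495613902221543))
[545.47567806 -86.71716921   4.5       ] 0.49118404678569233
[503.50348745 -62.11352362   4.5       ] 1.6060537343073207
mug base [519.0706482  275.13921077   0.        ]
kettle base [681.47356148 259.34170669   0.        ]
tumbler [ 679.38922124 -322.26612155    0.        ]
0.6945707527766019
[  2.54079234   1.98491828 206.90041333]
```

Bar centre ≈ (503,-110), angle ≈0.71, about 0.25 from the locked pip. I'll descend in two steps and check before closing.

In the tool's units: 3 mm is 0.12, 2 mm is 0.08, -0.02 rad is -0.4.

```bash
python3 nudge.py '88 0.02 0.04 1.8 -0.2;88 0.04 0.08 3.6 -0.4;88 0.06 0.12 5.2 -0.4;88 0.06 0.12 6.4 -0.4;88 0.06 0.12 6.4 -0.4'
python3 - <<'E'
from h import *
s=env.snapshot("wrist"); cv2.imwrite("pics/w2.png",s["pixels"][...,::-1])
S=env.snapshot("side")
cv2.imwrite("pics/s2.png",cv2.resize(S["pixels"][150:280,300:460,::-1],None,fx=4,fy=4))
E
```

```text
t: 2.68
tcp_pos: [501.1, -108.1, 140.0]
eef_rot: [-2.94, -1.099, 0.007]
wrist_force: [-0.9, 0.0, 0.7]
width: 88.1
gripper_force: 0.0
```

View pics/w2.png

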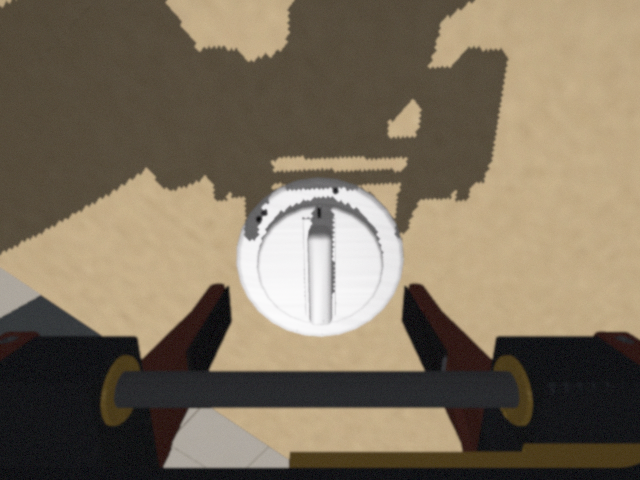

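The bar's top face runs (319.5,236)–(320,324), centred between the fingers (217…417). I'll check centre and height against the earlier view.

Run:
```python
from h import *
s=env.snapshot("wrist")
A,B=plane(s,(319.5,236),37.5),plane(s,(320,324),37.5); print(A,B,np.linalg.norm(A-B),(A+B)/2,ang(A-B))
# height from two wrist places: near end of bar, w1 pixel (320.6,244.4) with stored camera
c1=np.array([561.02678564,-56.87491488,383.30554411]); B1=np.array([483.93573135,-127.62252055,37.5]); A1=np.array([523.951,-92.593,37.5])
for P1,uv in((A1,(319.5,236)),(B1,(320,324))):
    b,e=ray(s,uv); d=(P1-c1)/np.linalg.norm(P1-c1); x=np.linalg.lstsq(np.c_[d,-e],b-c1,rcond=None)[0]; print("pt",c1+x[0]*d,b+x[1]*e)
p,R=tool(); print(p,ang(R[:,0]),R.T@(np.array([502,-109.,98])-p))
```

```text
[526.05026088 -92.39081821  37.5       ] [ 484.96285779 -128.7084379    37.5       ] 54.83743422226618 [ 505.50655933 -110.54962805   37.5       ] 0.7238548716808603
pt [522.47788486 -94.01217025  23.76026735] [523.31629774 -94.9441766   23.7666428 ]
pt [ 483.89916591 -127.65607719   37.33597928] [ 484.89643892 -128.76872696   37.34129001]
[ 503.3597561  -108.30998555  144.6330251 ] 0.716052667195582 [-1.5475694  -0.47850263 46.62982041]
```

Height of the bar top is 37.3, as the text says. Descend and close.

In the tool's units: 0.5 mm is 0.02, 45 mm is 1.8.

```bash
python3 nudge.py '88 0.02 0.02 0.8 0;88 0.02 0.02 1.44 0;88 0.02 0.02 1.68 0;88 0.02 0.02 1.8 0;88 0.02 0.02 1.8 0;88 0.02 0.02 1.8 0'; python3 nudge.py '30 0 0 0 0;30 0 0 0 0;30 0 0 0 0'
```

```text
t: 3.58
tcp_pos: [503.8, -107.8, 98.2]
eef_rot: [2.941, 1.102, 0.001]
wrist_force: [0.9, 0.0, 0.9]
width: 88.3
gripper_force: 0.0
t: 3.95
tcp_pos: [503.5, -107.8, 97.7]
eef_rot: [2.942, 1.102, 0.0]
wrist_force: [-1.1, -0.5, -0.4]
width: 61.1
gripper_force: 0.0
```

```bash
python3 nudge.py '20 0 0 0 0;20 0 0 0 0;20 0 0 0 0;20 0 0 0 0;20 0 0 0 0;20 0 0 0 0'; python3 nudge.py '13 0 0 0 0;13 0 0 0 0;10 0 0 0 0;10 0 0 0 0'
```

```text
t: 4.7
tcp_pos: [503.5, -107.8, 97.6]
eef_rot: [-2.942, -1.102, 0.0]
wrist_force: [-0.2, 0.1, 0.4]
width: 19.9
gripper_force: 0.0
t: 5.2
tcp_pos: [503.6, -107.9, 97.7]
eef_rot: [2.942, 1.102, 0.0]
wrist_force: [1.4, -0.6, -0.4]
width: 13.9
gripper_force: 30.0
```

```bash
cat > st.py <<'E'
from h import *
F=[];Q=[]
for i in range(2):
    s=env.sense();F.append(s["wrist_force"]);Q.append(s["wrist_torque"]); env.snapshot("wrist")
s=env.sense();F.append(s["wrist_force"]);Q.append(s["wrist_torque"])
p,R=tool(); print("t",round(s["t"],2),"tcp",p.round(2),"yaw",round(ang(R[:,0]),4),"tilt",R[:2,2].round(4),"F",np.mean(F,0).round(2),"T",np.mean(Q,0).round(3),"Tz",np.array(Q)[:,2].round(3),"w",round(s["width"],1),round(s["gripper_force"],1))
E
python3 st.py; python3 nudge.py '10 0 0 0 -1;10 0 0 0 -2;10 0 0 0 -3;10 0 0 0 -4'; python3 st.py
```

```text
t 5.3 tcp [ 503.59 -107.88   97.64] yaw 0.7167 tilt [ 0.0003 -0.0003] F [ 1.69 -0.66 -0.6 ] T [-0.218 -0.224 -0.021] Tz [ 0.01  -0.06  -0.014] w 13.5 30.0
t: 5.8
tcp_pos: [503.5, -107.8, 97.6]
eef_rot: [2.816, 1.392, 0.0]
wrist_force: [0.7, -1.3, -0.4]
width: 13.9
gripper_force: 30.0
t 5.9 tcp [ 503.51 -107.83   97.66] yaw 0.9171 tilt [ 0.0001 -0.0001] F [ 0.86 -1.6  -0.95] T [-0.23  -0.218 -0.029] Tz [-0.09   0.015 -0.013] w 13.7 30.0
```

```bash
python3 nudge.py '10 0 0 0 -1.2;10 0 0 0 -2.4;10 0 0 0 -3.6;10 0 0 0 -4.8;10 0 0 0 -6;10 0 0 0 -7.2;10 0 0 0 -8'; python3 st.py;  python3 nudge.py '10 0 0 0 -0.4;10 0 0 0 -0.8;10 0 0 0 -0.8'; python3 st.py
```

```text
t: 6.78
tcp_pos: [503.4, -107.7, 97.6]
eef_rot: [-2.484, -1.922, 0.0]
wrist_force: [0.1, -0.1, -0.6]
width: 13.5
gripper_force: 30.0
t 6.88 tcp [ 503.42 -107.74   97.66] yaw 1.3162 tilt [-0.0003  0.    ] F [ 0.02 -0.5  -0.13] T [-0.162 -0.109 -0.007] Tz [-0.06   0.012  0.028] w 13.9 30.0
t: 7.25
tcp_pos: [503.4, -107.7, 97.6]
eef_rot: [-2.446, -1.971, 0.0]
wrist_force: [-0.5, 0.9, 1.2]
width: 14.1
gripper_force: 30.0
t 7.35 tcp [ 503.39 -107.74   97.65] yaw 1.3565 tilt [-0.0003  0.0001] F [-0.92 -0.51  0.69] T [-0.148  0.081  0.016] Tz [0.019 0.007 0.021] w 13.8 30.0
```

```bash
python3 nudge.py '10 0 0 0 -0.4;10 0 0 0 -0.6;10 0 0 0 -0.6'; python3 st.py;  python3 nudge.py '10 0 0 0 -0.4;10 0 0 0 -0.4'; python3 st.py
```

```text
t: 7.72
tcp_pos: [503.4, -107.7, 97.6]
eef_rot: [-2.416, -2.008, 0.0]
wrist_force: [-1.6, -0.8, 1.2]
width: 13.7
gripper_force: 30.0
t 7.83 tcp [ 503.39 -107.74   97.62] yaw 1.3868 tilt [-0.0003  0.0001] F [-1.68 -0.72  1.79] T [-0.097  0.266 -0.014] Tz [-0.038 -0.018  0.013] w 14.1 30.0
t: 8.07
tcp_pos: [503.4, -107.7, 97.6]
eef_rot: [-2.395, -2.032, 0.0]
wrist_force: [-2.3, -0.6, 2.1]
width: 13.9
gripper_force: 30.0
t 8.18 tcp [ 503.39 -107.75   97.62] yaw 1.4068 tilt [-0.0003  0.    ] F [-2.22 -0.56  2.36] T [-0.066  0.397  0.014] Tz [ 0.03   0.038 -0.026] w 13.9 30.0
```

In the tool's units: -0.03 rad is -0.6.

```bash
python3 nudge.py '10 0 0 0 -0.4;10 0 0 0 -0.6;10 0 0 0 -0.6'; python3 st.py;  python3 nudge.py '10 0 0 0 -0.3;10 0 0 0 -0.4;10 0 0 0 -0.4'; python3 st.py
```

```text
t: 8.55
tcp_pos: [503.4, -107.7, 97.6]
eef_rot: [-2.365, -2.068, 0.0]
wrist_force: [-3.9, -0.2, 3.0]
width: 13.9
gripper_force: 30.0
t 8.65 tcp [ 503.39 -107.74   97.59] yaw 1.4368 tilt [-0.0004  0.    ] F [-3.61 -0.24  2.81] T [-0.045  0.591  0.016] Tz [0.001 0.038 0.008] w 13.5 30.0
t: 9.02
tcp_pos: [503.4, -107.7, 97.6]
eef_rot: [-2.344, -2.091, 0.0]
wrist_force: [-4.4, 0.1, 3.0]
width: 13.9
gripper_force: 30.0
t 9.12 tcp [ 503.41 -107.74   97.6 ] yaw 1.4568 tilt [-0.0003  0.0001] F [-4.49 -0.18  3.16] T [-0.039  0.717 -0.007] Tz [-0.036 -0.008  0.023] w 13.6 30.0
```

```bash
python3 nudge.py '10 0 -0.02 0 0;10 0 -0.02 0 0'; python3 st.py
```

```text
t: 9.38
tcp_pos: [503.2, -107.7, 97.6]
eef_rot: [2.344, 2.091, 0.001]
wrist_force: [-0.9, -0.5, 0.8]
width: 14.3
gripper_force: 30.0
t 9.47 tcp [ 503.26 -107.72   97.63] yaw 1.4568 tilt [ 0.0008 -0.    ] F [-0.91  0.01  0.5 ] T [-0.065  0.214  0.011] Tz [ 0.041 -0.039  0.032] w 13.6 30.0
```

In the tool's units: -0.15 mm is -0.006, -0.02 rad is -0.4.

```bash
python3 nudge.py '10 0 -0.006 0 -0.4;10 0 -0.006 0 -0.4'; python3 st.py; python3 nudge.py '10 0 0 0 -0.4;10 0 0 0 -0.4'; python3 st.py
```

```text
t: 9.72
tcp_pos: [503.2, -107.7, 97.6]
eef_rot: [2.322, 2.115, 0.001]
wrist_force: [0.8, -1.1, -1.0]
width: 13.4
gripper_force: 30.0
t 9.82 tcp [ 503.17 -107.73   97.64] yaw 1.4769 tilt [ 0.001  -0.0002] F [ 1.05 -0.86 -0.9 ] T [-0.126 -0.279  0.049] Tz [0.085 0.038 0.023] w 14.1 30.0
t: 10.07
tcp_pos: [503.2, -107.7, 97.7]
eef_rot: [2.301, 2.138, 0.001]
wrist_force: [4.0, 0.0, -1.6]
width: 13.8
gripper_force: 30.0
t 10.18 tcp [ 503.14 -107.71   97.68] yaw 1.4969 tilt [ 0.0009 -0.0001] F [ 3.87 -0.36 -1.37] T [-0.161 -0.643  0.027] Tz [0.016 0.017 0.049] w 14.1 30.0
```

In the tool's units: -0.02 rad is -0.4.

```bash
python3 nudge.py '10 0 0 0 -0.4;10 0 0 0 -0.4'; python3 st.py
```

```text
t: 10.42
tcp_pos: [503.1, -107.7, 97.7]
eef_rot: [2.28, 2.161, 0.001]
wrist_force: [4.9, 0.1, -2.7]
width: 14.0
gripper_force: 30.0
t 10.53 tcp [ 503.1  -107.7    97.64] yaw 1.5168 tilt [ 0.0008 -0.    ] F [ 4.67 -0.59 -2.98] T [-0.23  -0.976  0.03 ] Tz [0.009 0.048 0.033] w 13.6 30.0
```

```bash
sed -i 's/range(2)/range(4)/' st.py; python3 nudge.py '10 0 0.024 0 0;10 0 0.024 0 0'; python3 st.py;  python3 nudge.py '10 0 0 0 -0.3;10 0 0 0 -0.3'; python3 st.py
```

```text
t: 10.78
tcp_pos: [503.3, -107.7, 97.7]
eef_rot: [-2.28, -2.16, 0.001]
wrist_force: [2.9, -1.2, -0.3]
width: 13.8
gripper_force: 30.0
t 10.97 tcp [ 503.27 -107.73   97.66] yaw 1.5168 tilt [-0.0005  0.    ] F [ 2.28 -0.5  -0.59] T [-0.174 -0.408  0.053] Tz [ 0.078 -0.001  0.047  0.108  0.035] w 13.7 30.0
t: 11.22
tcp_pos: [503.3, -107.7, 97.7]
eef_rot: [-2.264, -2.178, 0.001]
wrist_force: [1.4, -1.5, 0.7]
width: 13.7
gripper_force: 30.0
t 11.43 tcp [ 503.3  -107.7    97.67] yaw 1.5318 tilt [-0.0004  0.    ] F [ 0.88 -0.96  0.72] T [-0.162 -0.154  0.027] Tz [ 0.033  0.037  0.028  0.049 -0.013] w 13.9 30.0
```

```bash
python3 nudge.py '10 0 0 0 -0.4;10 0 0 0 -0.4'; python3 st.py;  python3 nudge.py '10 0 0 0 -0.4;10 0 0 0 -0.4'; python3 st.py
```

```text
t: 11.68
tcp_pos: [503.3, -107.7, 97.6]
eef_rot: [-2.242, -2.2, 0.001]
wrist_force: [-0.3, -0.5, 1.0]
width: 14.2
gripper_force: 30.0
t 11.88 tcp [ 503.32 -107.73   97.66] yaw 1.5518 tilt [-0.0004  0.    ] F [-1.25 -0.68  1.27] T [-0.163  0.109  0.022] Tz [ 0.012  0.03  -0.006  0.039  0.035] w 14.1 30.0
t: 12.12
tcp_pos: [503.3, -107.7, 97.6]
eef_rot: [-2.22, -2.223, 0.0]
wrist_force: [-1.6, -0.3, 1.7]
width: 13.7
gripper_force: 30.0
t 12.32 tcp [ 503.32 -107.72   97.63] yaw 1.5718 tilt [-0.0004  0.    ] F [-2.07 -0.62  1.66] T [-0.139  0.348  0.002] Tz [-0.011  0.011  0.016  0.012 -0.019] w 13.5 30.0
```

In the tool's units: -0.3 mm is -0.012, -0.02 rad is -0.4.

```bash
python3 nudge.py '10 0 -0.012 0 -0.4;10 0 -0.012 0 -0.4'; python3 st.py;  python3 nudge.py '10 0 0 0 -0.4;10 0 0 0 -0.4'; python3 st.py
```

```text
t: 12.58
tcp_pos: [503.2, -107.7, 97.6]
eef_rot: [2.197, 2.245, 0.0]
wrist_force: [-0.8, -0.6, 0.7]
width: 13.7
gripper_force: 30.0
t 12.78 tcp [ 503.21 -107.73   97.63] yaw 1.5918 tilt [ 0.0002 -0.0001] F [-1.22 -0.54  1.3 ] T [-0.135  0.106  0.037] Tz [ 0.043 -0.002  0.055  0.091 -0.004] w 14.0 30.0
t: 13.02
tcp_pos: [503.2, -107.7, 97.7]
eef_rot: [2.175, 2.267, 0.0]
wrist_force: [-0.5, -0.5, 0.9]
width: 14.4
gripper_force: 30.0
t 13.22 tcp [ 503.2  -107.7    97.63] yaw 1.6118 tilt [0.0001 0.    ] F [-0.67 -0.33  0.92] T [-0.191  0.039  0.021] Tz [ 0.016  0.032  0.016 -0.004  0.046] w 13.9 30.0
```

```bash
python3 nudge.py '10 0 0 0 -0.4;10 0 0 0 -0.4'; python3 st.py
```

```text
t: 13.48
tcp_pos: [503.2, -107.7, 97.6]
eef_rot: [2.152, 2.288, 0.0]
wrist_force: [-0.8, -0.5, -0.0]
width: 13.8
gripper_force: 30.0
t 13.68 tcp [ 503.16 -107.72   97.65] yaw 1.6318 tilt [ 0.0001 -0.    ] F [-0.95 -0.81  0.62] T [-0.138 -0.08  -0.027] Tz [-0.047 -0.     0.009 -0.049 -0.046] w 13.9 30.0
```

Run:
```python
from h import *
T=env.snapshot("top");w=env.snapshot("wrist")
a=cv2.resize(T["pixels"][215:315,305:415,::-1],(440,400)); b=cv2.resize(w["pixels"][160:480,180:460,::-1],(350,400))
cv2.imwrite("pics/c3.png",np.hstack([a,b]))
```

```text
(no output)
```

View pics/c3.png

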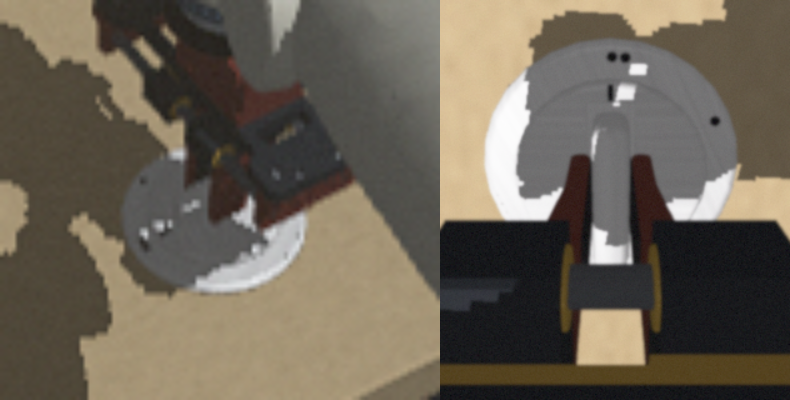

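The bar is held squarely between the pads and has turned with the tool. The cap mark (610,92) nearly meets the pair of pips (618,57). I'll keep feeling for the stop.

In the tool's units: -0.02 rad is -0.4.

```bash
python3 nudge.py '10 0 0 0 -0.4;10 0 0 0 -0.4'; python3 st.py;  python3 nudge.py '10 0 0 0 -0.3;10 0 0 0 -0.3'; python3 st.py
```

```text
t: 14.02
tcp_pos: [503.1, -107.7, 97.6]
eef_rot: [-2.129, -2.31, -0.0]
wrist_force: [-1.2, -0.6, 1.1]
width: 13.6
gripper_force: 30.0
t 14.22 tcp [ 503.11 -107.73   97.62] yaw 1.6518 tilt [-0.0001 -0.    ] F [-1.56 -0.86  0.91] T [-0.131 -0.159 -0.099] Tz [-0.117 -0.06  -0.104 -0.093 -0.121] w 13.7 30.0
t: 14.48
tcp_pos: [503.1, -107.7, 97.6]
eef_rot: [-2.112, -2.326, 0.0]
wrist_force: [-2.5, -0.9, 0.7]
width: 13.5
gripper_force: 30.1
t 14.68 tcp [ 503.12 -107.76   97.66] yaw 1.6667 tilt [-0.0001 -0.0001] F [-2.64 -0.64  0.99] T [-0.17  -0.156 -0.22 ] Tz [-0.226 -0.248 -0.198 -0.217 -0.211] w 13.6 30.1
```

```bash
python3 nudge.py '10 0 0 0 -0.3;10 0 0 0 -0.3'; python3 st.py
```

```text
t: 14.92
tcp_pos: [503.0, -107.8, 97.6]
eef_rot: [-2.094, -2.341, 0.0]
wrist_force: [-2.9, -0.8, 1.6]
width: 13.7
gripper_force: 30.1
t 15.12 tcp [ 503.05 -107.75   97.6 ] yaw 1.6817 tilt [-0.0003 -0.    ] F [-3.46 -1.35  1.11] T [-0.207 -0.04  -0.239] Tz [-0.191 -0.292 -0.191 -0.261 -0.263] w 13.6 30.1
```

Stop felt at about yaw 1.64 (Tz −0.22, roughly 6 N on the stud). I'll back off slightly and lift.

```bash
python3 nudge.py '10 0 0 0 0.8;10 0 -0.012 0 1;10 0 -0.012 0 1'; python3 st.py; python3 nudge.py '10 0 0 -0.08 0;10 0 0 -0.2 0;10 0 0 -0.36 0;10 0 0 -0.52 0;10 0 0 -0.64 0;10 0 0 -0.64 0'; python3 st.py
```

```text
t: 15.5
tcp_pos: [503.1, -107.7, 97.6]
eef_rot: [2.151, 2.289, 0.001]
wrist_force: [-0.3, -1.1, -0.5]
width: 13.8
gripper_force: 30.0
t 15.7 tcp [ 503.09 -107.73   97.67] yaw 1.6322 tilt [ 0.0007 -0.    ] F [ 0.46 -0.95 -0.63] T [-0.23  -0.323 -0.056] Tz [-0.065 -0.079 -0.015 -0.047 -0.075] w 14.0 30.0
t: 16.45
tcp_pos: [503.0, -107.7, 113.1]
eef_rot: [2.152, 2.288, 0.0]
wrist_force: [4.2, -2.3, -5.4]
width: 14.1
gripper_force: 30.0
t 16.65 tcp [ 503.   -107.7   113.24] yaw 1.6319 tilt [0.0004 0.0001] F [ 4.44 -1.64 -6.68] T [-0.353 -1.146 -0.043] Tz [-0.096 -0.005 -0.047  0.007 -0.073] w 13.9 30.0
```

```bash
python3 nudge.py '10 0 0.024 -0.16 0;10 0 0.024 -0.36 0;10 0 0.024 -0.56 0;10 0 0.024 -0.76 0;10 0 0.024 -0.88 0;10 0 0.024 -0.88 0'; python3 st.py
```

```text
t: 17.4
tcp_pos: [503.2, -107.7, 136.2]
eef_rot: [-2.152, -2.288, 0.001]
wrist_force: [-0.1, -1.5, -5.4]
width: 13.8
gripper_force: 30.0
t 17.6 tcp [ 503.23 -107.7   136.21] yaw 1.6318 tilt [-0.0004 -0.    ] F [-1.11 -1.34 -3.2 ] T [-0.211 -0.077 -0.072] Tz [-0.031 -0.081 -0.079 -0.105 -0.065] w 13.9 30.0
```

In the tool's units: -0.1 mm is -0.004, -42 mm is -1.68, 0.01 rad is 0.2.

```bash
python3 nudge.py '10 0 -0.004 -0.16 0.2;10 0 -0.004 -0.4 0.2;10 0 -0.004 -0.64 0.2;10 0 -0.004 -0.88 0.2;10 0 -0.004 -1.12 0.2;10 0 -0.004 -1.36 0.2;10 0 -0.004 -1.56 0.2;10 0 -0.004 -1.68 0.2;10 0 -0.004 -1.68 0.2'; python3 st.py; python3 nudge.py '10 0 0 -0.16 0;10 0 0 -0.4 0;10 0 0 -0.64 0;10 0 0 -0.88 0;10 0 0 -1.04 0;10 0 0 -1.12 0;10 0 0 -1.12 0'; python3 st.py
```

```text
t: 18.73
tcp_pos: [503.3, -107.7, 178.5]
eef_rot: [2.164, 2.277, 0.0]
wrist_force: [-2.9, 0.4, -3.9]
width: 13.7
gripper_force: 30.0
t 18.93 tcp [ 503.35 -107.73  178.28] yaw 1.6218 tilt [ 0.0005 -0.0001] F [-2.92 -0.03 -2.91] T [-0.053  0.407 -0.028] Tz [ 0.006 -0.051 -0.036 -0.063  0.007] w 14.0 30.0
t: 19.8
tcp_pos: [503.4, -107.7, 206.4]
eef_rot: [2.164, 2.277, 0.001]
wrist_force: [-2.0, 0.9, -3.2]
width: 13.6
gripper_force: 30.0
t 20.0 tcp [ 503.42 -107.75  206.31] yaw 1.6218 tilt [ 0.0008 -0.0003] F [-2.11  0.07 -3.35] T [ 0.004  0.396 -0.055] Tz [-0.077 -0.07  -0.021 -0.046 -0.059] w 14.2 30.0
```

```bash
python3 nudge.py '10 0 -0.012 -0.12 0;10 0 -0.012 -0.24 0;10 0 -0.012 -0.24 0'; python3 st.py; python3 nudge.py '10 0 0 -0.08 0;10 0 0 -0.08 0'; python3 st.py;python3 nudge.py '10 0 0 -0.08 0;10 0 0 -0.08 0'; python3 st.py
```

```text
t: 20.38
tcp_pos: [503.2, -107.8, 211.9]
eef_rot: [2.164, 2.277, 0.0]
wrist_force: [-1.0, -0.6, -7.0]
width: 13.8
gripper_force: 30.0
t 20.57 tcp [ 503.17 -107.76  211.92] yaw 1.6218 tilt [ 0.0006 -0.0001] F [-0.01  0.05 -5.6 ] T [-0.035 -0.078 -0.073] Tz [-0.104 -0.036 -0.033 -0.129 -0.064] w 14.0 30.0
t: 20.82
tcp_pos: [503.1, -107.7, 213.8]
eef_rot: [2.164, 2.277, 0.0]
wrist_force: [0.4, -0.2, -6.1]
width: 14.1
gripper_force: 30.0
t 21.02 tcp [ 503.11 -107.73  213.76] yaw 1.6218 tilt [ 0.0003 -0.    ] F [ 0.44  0.02 -6.77] T [-0.034 -0.227 -0.069] Tz [-0.074 -0.018 -0.072 -0.092 -0.088] w 13.8 30.0
t: 21.28
tcp_pos: [503.1, -107.7, 215.8]
eef_rot: [2.164, 2.277, 0.0]
wrist_force: [1.0, 0.7, -6.6]
width: 13.6
gripper_force: 30.0
t 21.48 tcp [ 503.08 -107.76  215.8 ] yaw 1.6218 tilt [ 0.0003 -0.    ] F [ 0.86 -0.02 -6.14] T [-0.004 -0.271 -0.039] Tz [-0.008  0.002 -0.068 -0.076 -0.043] w 14.0 30.0
```

In the tool's units: -2 mm is -0.08.

```bash
python3 nudge.py '10 0 0 -0.08 0;10 0 0 -0.08 0'; python3 st.py;python3 nudge.py '10 0 0 -0.06 0;10 0 0 -0.06 0'; python3 st.py
```

```text
t: 21.72
tcp_pos: [503.1, -107.7, 217.8]
eef_rot: [2.164, 2.277, 0.0]
wrist_force: [0.4, -0.4, -6.1]
width: 13.7
gripper_force: 30.0
t 21.93 tcp [ 503.08 -107.73  217.81] yaw 1.6218 tilt [ 0.0002 -0.    ] F [ 0.7  -0.02 -6.06] T [-0.017 -0.307 -0.052] Tz [-0.134 -0.053 -0.02  -0.051 -0.004] w 13.9 30.0
t: 22.18
tcp_pos: [503.1, -107.8, 219.2]
eef_rot: [2.164, 2.277, 0.0]
wrist_force: [1.1, -0.1, -6.3]
width: 13.6
gripper_force: 30.0
t 22.38 tcp [ 503.06 -107.75  219.23] yaw 1.6218 tilt [ 0.0001 -0.    ] F [ 0.62  0.37 -6.24] T [-0.004 -0.36  -0.083] Tz [-0.135 -0.058 -0.085 -0.111 -0.025] w 13.8 30.0
```

```bash
python3 nudge.py '10 0 0 -0.06 0;10 0 0 -0.06 0'; python3 st.py;python3 nudge.py '10 0 0 -0.04 0;10 0 0 -0.04 0'; python3 st.py
```

```text
t: 22.62
tcp_pos: [503.0, -107.7, 220.5]
eef_rot: [-2.164, -2.277, 0.0]
wrist_force: [1.2, 0.5, -8.2]
width: 13.9
gripper_force: 30.0
t 22.82 tcp [ 503.03 -107.72  220.58] yaw 1.6218 tilt [-0.0001  0.0001] F [ 1.1   0.15 -8.05] T [-0.002 -0.448 -0.053] Tz [-0.068 -0.083 -0.036 -0.037 -0.041] w 13.9 30.0
t: 23.08
tcp_pos: [503.0, -107.7, 221.1]
eef_rot: [-2.164, -2.277, 0.0]
wrist_force: [1.9, 0.1, -11.3]
width: 13.7
gripper_force: 30.0
t 23.27 tcp [ 502.97 -107.68  221.2 ] yaw 1.6219 tilt [-0.0006  0.0003] F [  2.14   0.06 -11.6 ] T [-0.038 -0.658 -0.065] Tz [-0.048 -0.048 -0.083 -0.098 -0.048] w 13.9 30.0
```

```bash
python3 nudge.py '10 0 0 -0.04 0;10 0 0 -0.04 0'; python3 st.py
```

```text
t: 23.52
tcp_pos: [503.0, -107.6, 222.0]
eef_rot: [-2.163, -2.277, 0.0]
wrist_force: [2.8, 1.2, -16.0]
width: 13.6
gripper_force: 30.0
t 23.73 tcp [ 502.93 -107.67  222.09] yaw 1.6218 tilt [-0.0008  0.0003] F [  2.95   1.01 -16.11] T [ 0.029 -0.814 -0.054] Tz [-0.033 -0.048 -0.078 -0.077 -0.032] w 14.2 30.0
```

Top buffer met at TCP z≈220.1. I'll ease down to ~220.9 and turn back clockwise (expected stop near yaw 0.59).

In the tool's units: 1.1 mm is 0.044, 1 mm is 0.04.

```bash
python3 nudge.py '10 0 0.012 0.04 0;10 0 0.012 0.044 0;10 0 0.012 0.044 0'; python3 st.py;python3 nudge.py '10 0 0 0 0.6;10 0 0 0 1.4;10 0 0 0 2.2;10 0 0 0 3;10 0 0 0 3'; python3 st.py
```

```text
t: 24.1
tcp_pos: [503.2, -107.7, 221.9]
eef_rot: [-2.164, -2.277, 0.0]
wrist_force: [0.3, 0.8, -11.2]
width: 13.6
gripper_force: 30.0
t 24.3 tcp [ 503.27 -107.71  221.84] yaw 1.6218 tilt [ 0.     -0.0001] F [  0.09   1.23 -10.89] T [ 0.136 -0.093 -0.054] Tz [-0.061 -0.108 -0.062 -0.013 -0.028] w 13.8 30.0
t: 24.92
tcp_pos: [503.3, -107.7, 221.6]
eef_rot: [-2.329, -2.108, 0.0]
wrist_force: [0.1, 1.5, -10.5]
width: 13.7
gripper_force: 30.0
t 25.12 tcp [ 503.3  -107.71  221.6 ] yaw 1.472 tilt [-0.0001  0.    ] F [ -0.71   1.16 -10.51] T [0.116 0.183 0.025] Tz [0.048 0.016 0.011 0.014 0.035] w 13.9 30.0
```

```bash
python3 nudge.py '10 0 0 0 1;10 0 0 0 2;10 0 0 0 3;10 0 0 0 4;10 0 0 0 5;10 0 0 0 6;10 0 0 0 6'; python3 st.py;python3 nudge.py '10 0 0 0 1;10 0 0 0 2;10 0 0 0 3;10 0 0 0 4;10 0 0 0 5;10 0 0 0 6;10 0 0 0 6'; python3 st.py
```

```text
t: 26.0
tcp_pos: [503.4, -107.7, 221.6]
eef_rot: [2.617, 1.738, 0.0]
wrist_force: [-1.2, 0.6, -10.8]
width: 14.1
gripper_force: 30.0
t 26.2 tcp [ 503.39 -107.73  221.58] yaw 1.1725 tilt [ 0.0002 -0.0001] F [ -0.19   1.19 -10.54] T [ 0.115  0.068 -0.003] Tz [ 0.008 -0.009  0.002  0.008 -0.025] w 13.6 30.0
t: 27.08
tcp_pos: [503.4, -107.8, 221.6]
eef_rot: [2.847, 1.327, 0.0]
wrist_force: [0.0, 1.7, -11.4]
width: 14.1
gripper_force: 30.0
t 27.27 tcp [ 503.43 -107.78  221.6 ] yaw 0.8726 tilt [ 0.0003 -0.0001] F [  0.44   0.72 -10.54] T [ 0.073 -0.042  0.012] Tz [ 0.048  0.034 -0.028 -0.019  0.025] w 14.1 30.0
```

```bash
python3 nudge.py '10 0 0 0 1;10 0 0 0 2;10 0 0 0 3;10 0 0 0 3.6;10 0 0 0 4;10 0 0 0 4'; python3 st.py;python3 nudge.py '10 0 0 0 0.6;10 0 0 0 0.8;10 0 0 0 0.8'; python3 st.py
```

```text
t: 28.02
tcp_pos: [503.4, -107.8, 221.6]
eef_rot: [2.966, 1.036, 0.0]
wrist_force: [2.0, -0.3, -11.0]
width: 13.9
gripper_force: 30.0
t 28.23 tcp [ 503.39 -107.76  221.55] yaw 0.672 tilt [ 0.0001 -0.0001] F [  1.27   0.18 -10.72] T [ 0.058 -0.152  0.083] Tz [0.097 0.08  0.038 0.077 0.123] w 14.0 30.0
t: 28.6
tcp_pos: [503.4, -107.7, 221.6]
eef_rot: [2.986, 0.976, 0.0]
wrist_force: [1.8, -0.1, -10.5]
width: 13.5
gripper_force: 30.0
t 28.8 tcp [ 503.37 -107.73  221.58] yaw 0.6319 tilt [ 0.0001 -0.0001] F [  1.97   0.3  -10.78] T [ 0.035 -0.22   0.067] Tz [0.089 0.118 0.082 0.015 0.031] w 13.9 30.0
```

Careful with the scale: shifts go in units of 25 mm and turns go in units of 0.05 rad. That gives: 0.02 rad is 0.4.

```bash
python3 nudge.py '10 0 0 0 0.4;10 0 0 0 0.4'; python3 st.py;python3 nudge.py '10 0 0 0 0.3;10 0 0 0 0.3'; python3 st.py
```

```text
t: 29.05
tcp_pos: [503.4, -107.8, 221.6]
eef_rot: [2.996, 0.945, 0.0]
wrist_force: [2.2, 0.1, -11.4]
width: 13.9
gripper_force: 30.0
t 29.25 tcp [ 503.38 -107.74  221.55] yaw 0.6118 tilt [ 0.0001 -0.0001] F [  1.99   0.21 -10.55] T [-0.013 -0.246  0.061] Tz [ 0.125 -0.027  0.085  0.067  0.052] w 14.1 30.0
t: 29.5
tcp_pos: [503.3, -107.7, 221.5]
eef_rot: [-3.003, -0.923, -0.0]
wrist_force: [1.4, 0.4, -9.8]
width: 14.2
gripper_force: 30.0
t 29.7 tcp [ 503.37 -107.73  221.58] yaw 0.5968 tilt [0.0001 0.    ] F [  2.03  -0.05 -10.53] T [-0.01  -0.245  0.136] Tz [0.105 0.105 0.178 0.146 0.147] w 13.9 30.0
```

In the tool's units: 0.012 rad is 0.24.

```bash
python3 nudge.py '10 0 0 0 0.24;10 0 0 0 0.24'; python3 st.py
```

```text
t: 29.95
tcp_pos: [503.4, -107.7, 221.6]
eef_rot: [-3.008, -0.905, -0.0]
wrist_force: [2.4, 0.5, -10.0]
width: 13.9
gripper_force: 30.0
t 30.15 tcp [ 503.36 -107.69  221.56] yaw 0.5849 tilt [0. 0.] F [  2.23  -0.15 -10.35] T [ 0.075 -0.267  0.193] Tz [0.223 0.229 0.201 0.135 0.176] w 13.8 30.0
```

Locked stop felt at yaw ≈0.60. I'll ease off it and lower into the seat, expected at TCP z≈214.6.

In the tool's units: 1.5 mm is 0.06, 3 mm is 0.12, -0.022 rad is -0.44.

```bash
python3 nudge.py '10 0 0 0 -0.44;10 0 0 0.06 -0.44;10 0 0 0.12 -0.44;10 0 0 0.12 -0.44'; python3 st.py; python3 nudge.py '10 0 0 0.04 0;10 0 0 0.08 0;10 0 0 0.08 0'; python3 st.py; python3 nudge.py '10 0 0 0.04 0;10 0 0 0.04 0'; python3 st.py
```

```text
t: 30.65
tcp_pos: [503.4, -107.8, 219.5]
eef_rot: [2.997, 0.938, 0.002]
wrist_force: [-0.0, -0.6, -1.9]
width: 13.6
gripper_force: 30.0
t 30.85 tcp [ 503.46 -107.81  219.04] yaw 0.6067 tilt [ 0.0008 -0.0003] F [ 0.38 -0.4  -2.62] T [-0.001  0.053  0.047] Tz [0.038 0.094 0.008 0.054 0.041] w 13.7 30.0
t: 31.22
tcp_pos: [503.4, -107.8, 216.3]
eef_rot: [2.998, 0.938, 0.0]
wrist_force: [1.7, -0.2, -3.6]
width: 13.9
gripper_force: 30.0
t 31.43 tcp [ 503.41 -107.78  216.38] yaw 0.6068 tilt [ 0.0001 -0.0001] F [ 1.71 -0.67 -4.02] T [-0.144 -0.247  0.092] Tz [0.057 0.119 0.131 0.091 0.066] w 14.1 30.0
t: 31.68
tcp_pos: [503.4, -107.8, 215.5]
eef_rot: [2.998, 0.939, 0.0]
wrist_force: [1.3, -1.4, -3.4]
width: 13.7
gripper_force: 30.0
t 31.88 tcp [ 503.38 -107.73  215.5 ] yaw 0.6068 tilt [ 0.0001 -0.0001] F [ 1.37 -0.85 -3.6 ] T [-0.169 -0.285  0.075] Tz [0.021 0.107 0.032 0.123 0.09 ] w 13.8 30.0
```

In the tool's units: 0.7 mm is 0.028.

```bash
python3 nudge.py '10 0 0 0.028 0;10 0 0 0.028 0'; python3 st.py; python3 nudge.py '10 0 0 0.02 0;10 0 0 0.02 0'; python3 st.py; python3 nudge.py '10 0 0 0.02 0;10 0 0 0.02 0'; python3 st.py
```

```text
t: 32.12
tcp_pos: [503.4, -107.8, 214.9]
eef_rot: [2.998, 0.938, 0.0]
wrist_force: [0.5, -1.1, -2.9]
width: 14.2
gripper_force: 30.0
t 32.33 tcp [ 503.38 -107.73  214.82] yaw 0.6068 tilt [ 0.0001 -0.    ] F [ 1.08 -1.08 -3.15] T [-0.198 -0.307  0.084] Tz [0.069 0.102 0.113 0.038 0.096] w 13.8 30.0
t: 32.58
tcp_pos: [503.4, -107.8, 214.5]
eef_rot: [2.998, 0.938, 0.0]
wrist_force: [0.4, -0.6, -2.1]
width: 13.8
gripper_force: 30.0
t 32.77 tcp [ 503.39 -107.77  214.55] yaw 0.6068 tilt [ 0.0003 -0.0001] F [ 0.55 -0.96 -1.68] T [-0.242 -0.203  0.063] Tz [0.008 0.046 0.12  0.08  0.064] w 13.5 30.0
t: 33.02
tcp_pos: [503.4, -107.8, 214.4]
eef_rot: [2.998, 0.938, 0.001]
wrist_force: [0.8, -2.6, 1.3]
width: 13.7
gripper_force: 30.0
t 33.23 tcp [ 503.42 -107.78  214.42] yaw 0.6068 tilt [ 0.0007 -0.0003] F [-0.06 -1.38  2.6 ] T [-0.188  0.048  0.061] Tz [0.092 0.052 0.011 0.066 0.086] w 13.7 30.0
```

Seated at TCP z≈214.5, where the force changes sign. Let go and rise.

In the tool's units: -0.4 mm is -0.016.

```bash
python3 nudge.py '20 0 0 -0.016 0;30 0 0 -0.016 0;40 0 0 -0.016 0;45 0 0 -0.016 0'; python3 nudge.py '45 0 0 -0.4 0;45 0 0 -1.2 0;45 0 0 -2.4 0;45 0 0 -3.6 0;45 0 0 -4.8 0;45 0 0 -4.8 0;45 0 0 -4.8 0;45 0 0 -4.8 0'; python3 st.py
python3 - <<'E'
from h import *
S=env.snapshot("side");w=env.snapshot("wrist")
a=cv2.resize(S["pixels"][110:270,300:460,::-1],(400,400)); b=cv2.resize(w["pixels"][:,80:560,::-1],(400,400))
cv2.imwrite("pics/c4.png",np.hstack([a,b]))
E
```

```text
t: 33.72
tcp_pos: [503.3, -107.6, 214.0]
eef_rot: [-2.998, -0.939, 0.0]
wrist_force: [-0.0, -0.4, -0.5]
width: 43.9
gripper_force: 0.0
t: 34.72
tcp_pos: [503.1, -107.7, 332.6]
eef_rot: [-2.997, -0.938, 0.003]
wrist_force: [-0.3, -0.3, -0.8]
width: 44.9
gripper_force: 0.0
t 34.92 tcp [ 503.22 -107.68  333.41] yaw 0.6068 tilt [-0.0013  0.0004] F [ 0.    0.3  -0.05] T [-0.037 -0.001 -0.003] Tz [ 0.013  0.006  0.021 -0.012 -0.042] w 45.0 0.0
```

View pics/c4.png

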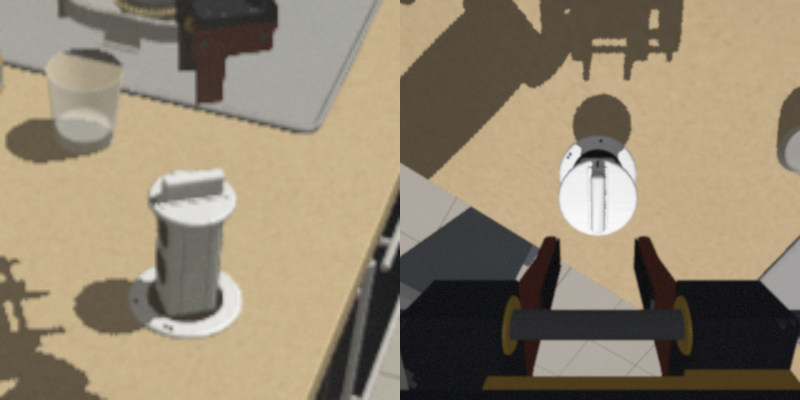

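The tower is up: cap at (193,195) in the left crop, clear of the gripper. I'll check that it is not sinking, then hand in.

Run:
```python
from h import *
env.snapshot("side");a=env.snapshot("side")["pixels"].astype(int)
for i in range(14): env.snapshot("side")
b=env.snapshot("side")["pixels"].astype(int)
d=abs(a-b)[170:250,350:400].max(); print(d)
if d<12: print(env.hand_in())
```

```text
Traceback (most recent call last):
ValueError: 200 camera calls are used up
```

The camera calls are used up. Unlocked, the tower would have sunk about 80 mm in the ~1 s before the last picture, but it stood at full height, so it is locked.

```bash
python3 -c "
from plant import env
print(env.hand_in())"
```

```text
the job is handed in; nothing more can be done
None
```

The socket tower is up, turned back to its locked stop and settled in its seat, with the gripper clear and the job handed in at about 36 s; the last picture shows it standing at full height, but my final check for slow sinking did not run because the camera calls were used up.

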